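# Lid the grinder cup, slide it onto the hidden pin, hold it pressed

## Task

Get the little press-to-run spice grinder going: put the lid on the steel grinding cup while it stands on the table and let go of the lid, so that it sits level on the rim, then stand the lidded cup upright on the raised ledge of the grinder base. From there slide it along, keeping its foot in touch with the base, over the drive pin (hidden under the cup by then) until it drops on, and press it straight down until the sprung plate is fully down. Finish while still holding it pressed down, with the lid still in place, and leave the bowl, spoon rest, jar and sauce bottle where they are.

Things in the scene. Friction and masses are not known exactly. Their poses are not given: they have to be found in the camera images.
- cup_center (a point): centre (half-way up) of the loose round steel grinding cup: open top, 60 mm across, 60 mm high, 20 mm deep inside (walls 3.5 mm, the lower 40 mm is solid: grip there), about 0.18 kg, upright on the table, z up along its axis. Under its flat solid foot is a central blind hole 15 mm across and 13 mm deep that fits over the drive pin.
- lid_center (a point): point on the axis, half-way up the 26 mm height, of the loose steel lid (0.06 kg, plug down on the table, z up). From below: plug 48 mm across, 6 mm high, fits the cup's mouth (52 mm); flange 56 mm across, 4 mm thick, rests on the rim; black round knob 18 mm across, 16 mm high, from 3 mm below to 13 mm above this point. Seated, this point is 37 mm above the cup's centre.
- ledge (a point): spot to stand the cup on first, on the flat raised ledge of the fixed white grinder base (110 x 200 mm, long along its y). Axes are the base's. Ledge top: 69 mm above the table, 110 mm wide, from 50 mm beyond this point (+y) to a straight step 69 mm before it (-y). The drive pin is 105 mm from this point along -y.
- drive_pin (a point): centre of the tip of the upright steel drive pin (12 mm across, bevelled), 10 mm above a round steel plate 68 mm across, and 1 mm lower than the ledge; the plate top is 58 mm above the table, 8 mm over the deck. Pin and plate sink together. Cup fully on: foot on the plate, its centre 20 mm above this point; riding on ledge or pin: 30 mm or more.
- grinder: the whole fixed white grinder base, plate and pin included; origin under its centre on the table, y along its length towards the ledge end
- press_plate (a joint): travel of the sprung plate with its pin, in m: 0 up, 0.006 fully down; it springs back. The spring starts to yield at about 5 N and takes about 11 N for the full travel (weight of the cup and lid, 2 to 3 N, included).
- bowl: bystander: empty round steel bowl, 120 mm across, 50 mm high, loose; origin at the centre of its underside. Farther from the robot stand a fixed low clear tray with chopsticks and, at the far left corner, a 215 mm high rice cooker
- spoon_rest: bystander: white ceramic spoon rest, 50 x 100 mm, 12 mm high, loose; origin at the centre of its underside
- jar: bystander: glass jar, 70 mm across, 100 mm high, loose; origin at the centre of its underside
- sauce: bystander: brown glass sauce bottle, 60 mm across, 200 mm high, loose; origin at the centre of its underside
Things that resemble listed ones, but are neither listed nor needed, are in the scene too. What is shaped like the part that bears lid_center but turquoise or yellow is not meant.

How it is judged:
By the outcome, as a careful person would: the job done as asked, in the order asked, and still so for the second after the job is handed in, while the arm keeps its last pose, push and grip.
It also fails if it takes over 64 s, if anything falls off the work surface, if the arm or the gripper's body presses on something with over 40 N, if the wrist force passes 120 N, or if a joint passes its speed limit or range.

## Robot

A 6-joint arm with a two-finger parallel gripper is mounted at the origin on the work surface. World frame = base frame: x ahead of the robot, y to its left, z up, the work surface at z = 0. Lengths are in m, angles in degrees, forces in N, time in s.
With the tool pointing down it reaches from about 0.375 to 0.9 m from the base axis. Payload 3.1 kg.
Tool frame: the origin (TCP) lies on the centre line of the jaws, within the pads' length; the fingertips stand finger_overhang ahead of it and the grasp point (between the pads) lies 5 mm behind it (finger_overhang is the distance from the TCP to the fingertips, in m); z points along the fingers, y is the line along which they close (so a half turn about z gives the same grasp; the last joint's range is limited). The gripper opens to 87 mm and grips with 3 to 60 N. Pads are 19 mm wide; open, the fingers measure 117 mm over their backs; the gripper's body (75 mm by 190 mm) begins 51 mm behind the grasp point.
Start: joints at [-79.956, 30.224, 82.088, -0, 67.689, -10.227], TCP at [0.217, -0.586, 0.237] pointing down, gripper open.
Joint ranges: [-176.69, 176.69], [-43.24, 126.21], [12.49, 139.97], [-82, 262], [0, 151.66], [-163.58, 163.58]. Speed limits (degrees/s): [159.86, 159.86, 180, 180, 180, 180].

## Interface

Orientations are given as a 3x3 rotation matrix whose columns are the frame's x, y, z axes.
In Python, from rig import read_state, capture, calibration, hand_in, finger_overhang gives the robot as it stands.
- The arm moves only by the tool send_rows, never from a script. Its argument "plan" is a list of rows, each a list of 5 numbers: the closure in counts, from 0 (fully open) to 255 (shut), then the shift along the tool's x, y, z in m, then the turn about the tool's z in rad. A call has 1 to 20 rows; each row shifts and turns the commanded pose from where the row before left it, along the tool's axes as they then stand; what a row does not reach is not made up. A row lasts 1/12 s, in which the tool goes at most 41.7 mm and 7.16 degrees, less where a joint would pass 70% of its speed; a pose out of reach is approached as far as the arm can. A call is refused whole if a number of a shift passes 0.0417 or a number of a turn 0.125, either way. A call with a gripper value outside its range is refused whole. The fingers move at their own pace and stop on an object; the grip force is fixed at half the most. Time passes only in rows, so rows that do not move let the fingers close. It gives the time, the measured TCP pose, the force, the opening and the grip force at its end, in the units of the state.
- read_state(): the state, without advancing time (a new reading comes with each control period).
- capture(name): name is "scene" or "top" or "wrist"; returns (picture, depth): 400x640x3 uint8, blue, green, red; 400x640 float32, m along the optical axis (not along the pixel's ray), 0 where there is no reading.
- calibration(name): a dict with "fx", "fy", "cx", "cy" (pixels), "xyz" and "rotation" of the camera in the world. Camera axes: x right, y down, z forward; pixel columns grow to the right and rows downward; lengths in m; the calibration is good to about 2 mm. A picture is of the moment at which its call begins: read the wrist's pose just before it. calibration takes no time and is no camera call; for the wrist camera it gives the pose at the moment of the call.
- hand_in(): hands the job in; it is judged then, once.
The state is a dict: "time_s": time; "joint_positions": joint angles; "qvel": joint speeds; "tau": joint torques, N m; "position": TCP position; "tcp_rot": TCP orientation; "force": force on the tool from outside, world axes, zero at the start; "moment": the same for the moment, N m; "opening": opening from 0.0 (shut) to 1.0 (fully open); "grasp_force": force on a finger pad.
Only numpy, scipy, OpenCV 4.12 (cv2) and the standard library are available. Lean on these libraries where they do the work, as an engineer would, in place of code of your own. Each camera call takes 0.05 s, during which the arm holds its last target. There are 200 camera calls.

## Working session

There is one attempt and no reset: what is moved stays moved. The work goes in short steps, Python scripts to look and compute and a tool call to move; the robot and the scene stay as the last step left them, time stands still between calls to the robot, and variables do not carry over. Pictures are saved under pics/ and viewed, at most 10 in all, crops included, and the job is handed in when it is done.

Besides the shell and the picture viewer there is one more tool, called as name([rows], argument=value, ...), one row to a line, values as JSON. send_rows: Moves the arm, as the interface text tells. Its arguments: {"type":"object","properties":{"plan":{"type":"array","items":{"type":"array","items":{"type":"number"}}}},"required":["plan"]}

```bash
ls; mkdir -p pics; cat > h.py <<'E'
import numpy as np,cv2
from rig import *
def grab(n):
    c=calibration(n); im,d=capture(n); return im,d,c
def world(c,u,v,d):
    p=np.array([(u-c['cx'])/c['fx']*d,(v-c['cy'])/c['fy']*d,d]) if np.isscalar(d) else np.stack([(u-c['cx'])/c['fx']*d,(v-c['cy'])/c['fy']*d,d],-1)
    return p@np.array(c['rotation']).T+np.array(c['xyz'])
def plane(c,u,v,z):
    r=np.array(c['rotation'])@np.array([(u-c['cx'])/c['fx'],(v-c['cy'])/c['fy'],1]); o=np.array(c['xyz'])
    return o+r*(z-o[2])/r[2]
E
python3 - <<'E'
from h import *
print(finger_overhang if not callable(finger_overhang) else finger_overhang(), read_state())
for n in ("top","scene"):
    im,d,c=grab(n); cv2.imwrite(f"pics/{n}.png",im); np.savez(f"{n}.npz",im=im,d=d,**{k:np.array(v) for k,v in c.items()}); print(n,c)
E
```

```text
pics
0.014 {'time_s': 0.0, 'joint_positions': array([-7.99571620e+01,  3.02758564e+01,  8.21598423e+01, -1.98446965e-03,
        6.76897211e+01, -1.02257216e+01]), 'qvel': array([-0.06467694,  0.09832434,  0.07080411, -0.05338253,  0.0341498 ,
        0.02117762]), 'tau': array([ 1.23270063e-03, -4.40031374e+01, -1.76589650e+01,  6.32695528e-02,
        5.81154681e-02, -1.74234256e-04]), 'position': array([ 0.21641718, -0.58554823,  0.23558578]), 'tcp_rot': array([[ 9.38074677e-01,  3.46432865e-01, -4.13276915e-04],
       [ 3.46432928e-01, -9.38072281e-01,  2.14985799e-03],
       [ 3.57097845e-04, -2.15990007e-03, -9.99997604e-01]]), 'force': array([-0.18217155, -0.15507085,  0.12077391]), 'moment': array([ 0.04542941,  0.00015678, -0.02409132]), 'grasp_force': 0.0, 'opening': 0.998001197301431}
top {'fx': 487.2790184876644, 'fy': 487.2790184876644, 'cx': 312.79884243465943, 'cy': 197.40246938920842, 'xyz': array([ 0.42530585, -0.07310128,  1.40614141]), 'rotation': array([[-0.00991418, -0.99470171,  0.10232411],
       [-0.99960543,  0.01254819,  0.02513036],
       [-0.0262812 , -0.10203459, -0.99443363]])}
scene {'fx': 483.889468300589, 'fy': 483.889468300589, 'cx': 324.19276254469327, 'cy': 198.98545373799328, 'xyz': array([1.21855268, 0.79614742, 1.05284997]), 'rotation': array([[-0.7816378 ,  0.42193148, -0.45936497],
       [ 0.62369363,  0.5204823 , -0.58318473],
       [-0.00697266, -0.74234224, -0.66998462]])}
```

View pics/top.png

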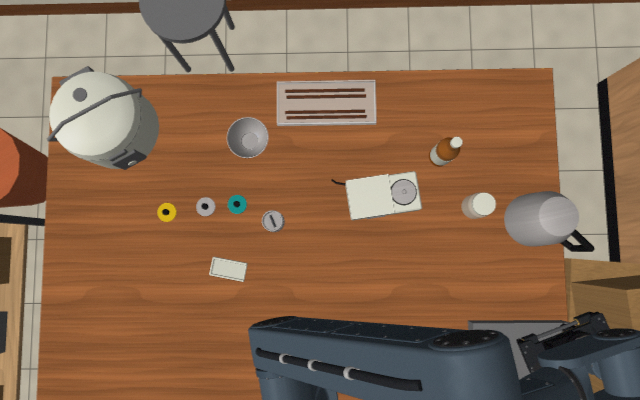

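View pics/scene.png

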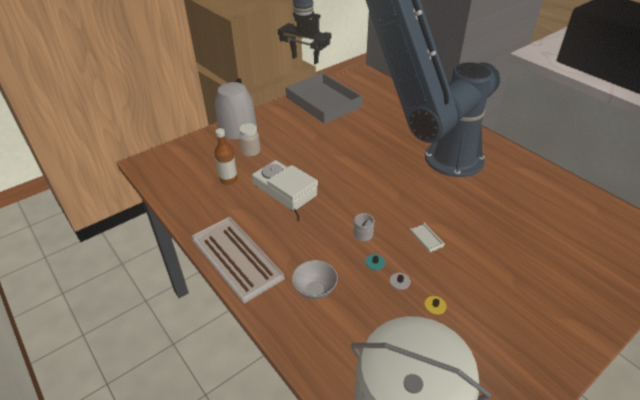

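Top view: lids are yellow (167,212), steel (205,206) and turquoise (237,204), so I choose the steel one. Cup at (272,221), with something dark in or on it. Base at (383,196) with the plate at (403,191), the ledge end towards the left. I'll check the choice in one close crop.

```bash
python3 - <<'E'
from h import *
t=np.load("top.npz");s=np.load("scene.npz")
a=cv2.resize(t['im'][175:245,150:290],(800,400),interpolation=cv2.INTER_CUBIC)
b=cv2.resize(s['im'][205:315,340:450],(200,200))
b=cv2.resize(s['im'][205:290,340:420],(188,200),interpolation=cv2.INTER_CUBIC)
g=cv2.resize(t['im'][165:225,335:425],(300,200),interpolation=cv2.INTER_CUBIC)
g2=cv2.resize(s['im'][155:225,245:325],(228,200),interpolation=cv2.INTER_CUBIC)
r=np.hstack([b,g,g2]); r=np.pad(r,((0,0),(0,800-r.shape[1]),(0,0)))
cv2.imwrite("pics/crop.png",np.vstack([a,r]))
for n,u,v in [("cup",272,221),("lid",205,206),("turq",237,204),("yel",167,212)]:
    d=t['d'][v-1:v+2,u-1:u+2]; print(n,d.round(3).tolist(),world(t,u,v,float(np.median(d))).round(3))
# points
V,U=np.mgrid[:400,:640]; P=world(t,U.astype(float),V.astype(float),t['d'].astype(float)); ok=t['d']>0
def box(m,sl):
    m=m&ok; k=np.zeros_like(m);k[sl]=1; return P[m&k]
Z=P[...,2]
for n,sl,z0,z1 in [("ledge",np.s_[165:225,335:430],.06,.09),("cup",np.s_[200:242,255:292],.05,.075),("lidflange",np.s_[192:220,192:219],.004,.02),("bowl",np.s_[110:165,220:275],.035,.06),("spoon",np.s_[250:290,200:255],.006,.03),("table",np.s_[280:300,100:200],-.02,.02)]:
    q=box((Z>z0)&(Z<z1),sl); (c,w,ang)=cv2.minAreaRect(q[:,:2].astype(np.float32)); print(n,len(q),np.round(c,4),np.round(w,4),round(ang,2),np.median(q[:,2]).round(4))
E
```

```text
cup [[1.36899995803833, 1.36899995803833, 1.3639999628067017], [1.3700000047683716, 1.36899995803833, 1.3650000095367432], [1.3669999837875366, 1.3680000305175781, 1.371999979019165]] [0.501 0.077 0.041]
lid [[1.3949999809265137, 1.3940000534057617, 1.3949999809265137], [1.3940000534057617, 1.3930000066757202, 1.3940000534057617], [1.3949999809265137, 1.3919999599456787, 1.399999976158142]] [0.547 0.271 0.025]
turq [[1.3930000066757202, 1.3919999599456787, 1.3960000276565552], [1.3919999599456787, 1.3919999599456787, 1.3910000324249268], [1.3949999809265137, 1.3940000534057617, 1.3930000066757202]] [0.551 0.179 0.025]
yel [[1.399999976158142, 1.3960000276565552, 1.4019999504089355], [1.3969999551773071, 1.3930000066757202, 1.4049999713897705], [1.3949999809265137, 1.3930000066757202, 1.3990000486373901]] [0.531 0.38  0.024]
ledge 1781 [ 0.5686 -0.2268] [0.1105 0.1821] 7.88 0.0677
cup 92 [0.5011 0.0748] [0.0568 0.0568] 45.77 0.0582
lidflange 274 [0.5493 0.2753] [0.0741 0.0784] 87.91 0.0089
bowl 337 [0.7408 0.1472] [0.117  0.1172] 44.77 0.0454
spoon 407 [0.3651 0.2097] [0.0994 0.1552] 0.07 0.0086
table 1995 [0.3099 0.4356] [0.2926 0.0553] 89.67 -0.0006
```

View pics/crop.png

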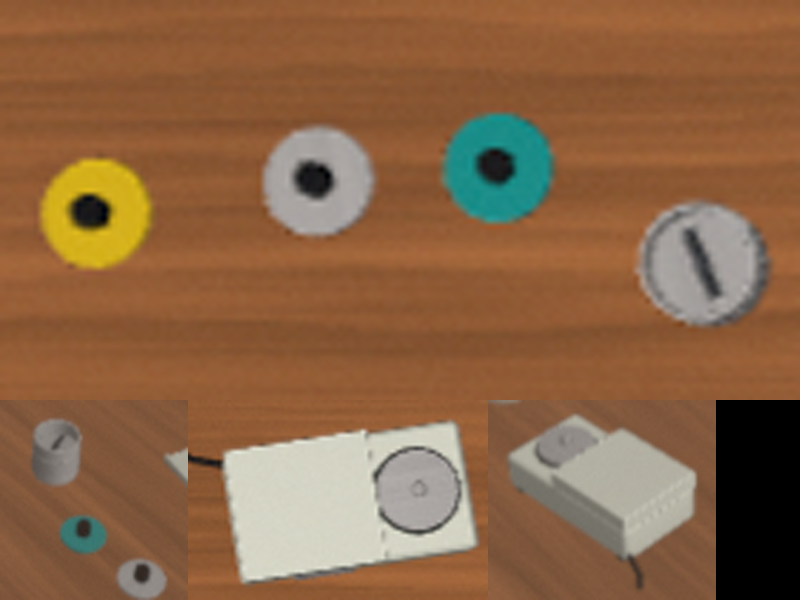

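The crop shows the steel lid at (205.5,206.7) with a black knob, plug down. The cup is open and empty apart from its blade. The ledge is on the base's left, with the step at u≈390 and the pin at about (404,191).

```bash
python3 - <<'E'
from h import *
t=np.load("top.npz")
V,U=np.mgrid[:400,:640]; P=world(t,U.astype(float),V.astype(float),t['d'].astype(float)); Z=P[...,2]
hsv=cv2.cvtColor(t['im'],cv2.COLOR_BGR2HSV)
def sel(sl,z0,z1):
    k=np.zeros(Z.shape,bool);k[sl]=1; return k&(Z>z0)&(Z<z1)&(t['d']>0)
for n,sl,z0,z1 in [("ledge",np.s_[165:225,335:430],.0645,.08),("base",np.s_[165:225,335:430],.04,.08),("sauce",np.s_[125:175,425:470],.05,.3),("jar",np.s_[185:225,455:502],.05,.13),("bowl",np.s_[110:165,220:275],.035,.06)]:
    q=P[sel(sl,z0,z1)]; q=q[:,:2].astype(np.float32);c,w,a=cv2.minAreaRect(q);print(n,len(q),np.round(c,4),np.round(w,4),round(a,2))
def mask_c(sl,z,satmax=80):
    m=np.zeros(Z.shape,np.uint8); m[sl]=(hsv[sl][...,1]<satmax)*255
    n,l,s,c=cv2.connectedComponentsWithStats(m); i=1+s[1:,4].argmax(); return m,s[i],plane(t,*c[i],z).round(4)
print("lid",mask_c(np.s_[192:222,192:219],.01)[1:])
# knob: dark
def dark(sl,z):
    m=np.zeros(Z.shape,np.uint8); m[sl]=(hsv[sl][...,2]<70)*255; M=cv2.moments(m,True); return M['m00'],plane(t,M['m10']/M['m00'],M['m01']/M['m00'],z).round(4)
print("knob",dark(np.s_[195:218,195:217],.026))
for z0,z1 in((.05,.075),):
    q=P[sel(np.s_[200:242,255:292],z0,z1)][:,:2].astype(np.float32);print("cuprim",cv2.minEnclosingCircle(q),q.mean(0))
g=cv2.medianBlur(cv2.resize(t['im'][165:225,335:430],None,fx=6,fy=6,interpolation=cv2.INTER_CUBIC)[...,1],5)
c=cv2.HoughCircles(g,cv2.HOUGH_GRADIENT,1,500,param1=80,param2=20,minRadius=60,maxRadius=90);print(c)
u,v,r=c[0,0];u=335+(u+.5)/6-.5;v=165+(v+.5)/6-.5;print("plate",plane(t,u,v,.058).round(4))
E
```

```text
ledge 1544 [ 0.5685 -0.2268] [0.1105 0.1821] 7.78
base 2832 [ 0.5686 -0.2356] [0.113  0.2005] 7.96
sauce 593 [ 0.6816 -0.3981] [0.0598 0.0516] 39.77
jar 599 [ 0.5369 -0.4929] [0.0662 0.0644] 52.47
bowl 337 [0.7408 0.1472] [0.117  0.1172] 44.77
lid (array([196, 197,  20,  19, 290], dtype=int32), array([0.5469, 0.2736, 0.01  ]))
knob (27.0, array([0.5468, 0.2719, 0.026 ]))
cuprim ((0.5011335015296936, 0.07602925598621368), 0.029556745663285255) [0.5011488 0.0748864]
[[[411.5 162.5  79.3]]]
plate [ 0.5768 -0.2898  0.058 ]
```

send_rows([
  [140, 0, 0, 0, 0.108],
  [140, 0, 0, 0, 0.108],
  [140, 0.0194, -0.035, 0, 0],
  [140, 0.0194, -0.035, 0, 0],
  [140, 0.0194, -0.035, 0, 0],
  [140, 0.0194, -0.035, 0, 0],
  [140, 0.0194, -0.035, 0, 0],
  [140, 0.0194, -0.035, 0, 0],
  [140, 0.0194, -0.035, 0, 0],
  [140, 0.0194, -0.035, 0, 0],
  [140, 0.0194, -0.035, 0, 0],
  [140, 0.0194, -0.035, 0, 0],
  [140, 0.0194, -0.035, 0, 0],
  [140, 0.0194, -0.035, 0, 0],
  [140, 0.0194, -0.035, 0, 0],
  [140, 0.0194, -0.035, 0, 0],
  [140, 0.0194, -0.035, 0, 0],
  [140, 0.0194, -0.035, 0, 0],
  [140, 0.0194, -0.035, 0, 0],
  [140, 0.0194, -0.035, 0, 0],
])

```text
time_s: 1.77
position: [0.4759, 0.0879, 0.2364]
tcp_rot: [[0.99, 0.138, -0.001], [0.138, -0.99, -0.0], [-0.001, 0.0, -1.0]]
force: [0.3, -0.9, 0.1]
opening: 0.451
grasp_force: 0.0
```

send_rows([
  [140, 0.0194, -0.035, 0, 0],
  [140, 0.0194, -0.035, 0, 0],
  [140, 0.0194, -0.035, 0.01, 0],
  [140, 0.0194, -0.035, 0.02, 0],
  [140, 0.0194, -0.035, 0.02, 0],
  [140, 0, 0, 0.02, 0],
  [140, 0, 0, 0, 0],
  [140, 0, 0, 0, 0],
])

```text
time_s: 2.43
position: [0.5443, 0.267, 0.1677]
tcp_rot: [[0.99, 0.138, -0.005], [0.138, -0.99, -0.002], [-0.005, 0.001, -1.0]]
force: [0.4, -1.1, -0.4]
opening: 0.453
grasp_force: 0.0
```

```bash
cat >> h.py <<'E'
def go(s,x,y,z,yaw=7.9):
    "tool-frame shift (m) from the present pose to world x,y,z, and turn (rad)"
    R=s['tcp_rot']; d=np.array([x,y,z])-s['position']; cur=np.degrees(np.arctan2(R[1,0],R[0,0]))
    return (R.T@d).round(4), round(float(np.radians(cur-yaw)),4)
def st():
    s=read_state(); R=s['tcp_rot']; print("t",round(s['time_s'],2),"p",s['position'].round(4),"yaw",np.degrees(np.arctan2(R[1,0],R[0,0])).round(2),"tilt",R[:2,2].round(4),"F",s['force'].round(2),"M",s['moment'].round(3),"op",round(s['opening'],3),"gf",round(s['grasp_force'],1)); return s
E
python3 - <<'E'
from h import *
s=st(); im,d,c=grab("wrist"); cv2.imwrite("pics/w1.png",im); print(c)
hsv=cv2.cvtColor(im,cv2.COLOR_BGR2HSV)
V,U=np.mgrid[:400,:640]; P=world(c,U.astype(float),V.astype(float),d.astype(float)); 
near=(np.hypot(P[...,0]-.547,P[...,1]-.2725)<.045)&(d>0)
for n,m,z in [("flange",near&(hsv[...,1]<70)&(hsv[...,2]>70)&(P[...,2]>.003)&(P[...,2]<.016),.01),("knob",near&(hsv[...,2]<70)&(P[...,2]>.021)&(P[...,2]<.035),.026)]:
    q=P[m]; print(n,len(q)); 
    if len(q)>20:
        (a,r)=cv2.minEnclosingCircle(q[:,:2].astype(np.float32)); print(np.round(a,4),r,q.mean(0),)
E
```

```text
t 2.43 p [0.5443 0.267  0.1677] yaw 7.95 tilt [-0.0048 -0.0017] F [ 0.41 -1.12 -0.44] M [ 0.017 -0.017  0.008] op 0.453 gf 0.0
{'fx': 351.69946828523683, 'fy': 351.69946828523683, 'cx': 324.18580745443586, 'cy': 197.48636784481786, 'xyz': array([0.61389993, 0.27714921, 0.31579669]), 'rotation': array([[ 1.38177668e-01, -9.55738185e-01, -2.59752677e-01],
       [-9.90407449e-01, -1.33306884e-01, -3.63642554e-02],
       [ 1.27887605e-04,  2.62285714e-01, -9.64990253e-01]])}
flange 2606
[0.5477 0.2729] 0.02778555080294609 [0.54868323 0.27305281 0.01032817]
knob 309
[0.5482 0.273 ] 0.008548861369490623 [0.54847401 0.27298973 0.02604452]
```

View pics/w1.png

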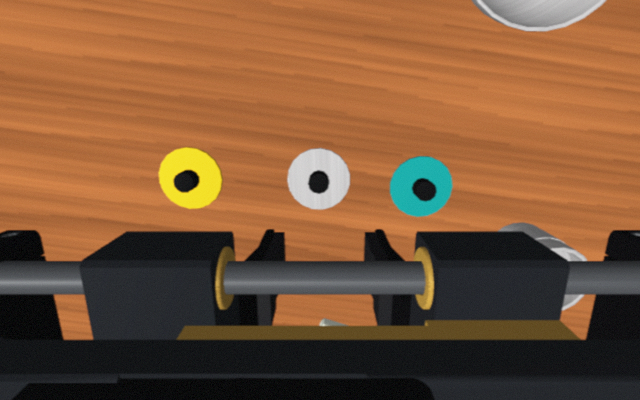

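The wrist view shows the steel lid at (318,180), between yellow (190,178) and turquoise (421,186). It measures (0.548, 0.273).

send_rows([
  [140, 0.0045, -0.0052, 0, 0],
  [140, 0, 0, 0.03, 0],
  [140, 0, 0, 0.03, 0],
  [140, 0, 0, 0.03, 0],
  [140, 0, 0, 0.02, 0],
  [140, 0, 0, 0.01, 0],
  [140, 0, 0, 0, 0],
  [140, 0, 0, 0, 0],
  [140, 0, 0, 0, 0],
])

```text
time_s: 3.23
position: [0.5515, 0.2732, 0.0513]
tcp_rot: [[0.991, 0.137, 0.004], [0.137, -0.991, 0.001], [0.004, -0.001, -1.0]]
force: [0.3, 0.1, 0.7]
opening: 0.448
grasp_force: 0.0
```

```bash
python3 - <<'E'
from h import *
s=st(); print(go(s,.548,.2728,.0265))
E
```

```text
t 3.23 p [0.5515 0.2732 0.0513] yaw 7.86 tilt [0.0038 0.0011] F [0.33 0.08 0.66] M [-0.016  0.011  0.005] op 0.448 gf 0.0
(array([-0.0036, -0.    ,  0.0248]), -0.0007)
```

send_rows([
  [140, -0.003, 0, 0.012, 0],
  [140, 0, 0, 0.008, 0],
  [140, 0, 0, 0.004, 0],
  [140, 0, 0, 0, 0],
  [140, 0, 0, 0, 0],
])

```text
time_s: 3.65
position: [0.5471, 0.2727, 0.0256]
tcp_rot: [[0.991, 0.137, 0.001], [0.137, -0.991, 0.0], [0.001, -0.0, -1.0]]
force: [0.2, 0.4, -0.4]
opening: 0.452
grasp_force: 0.0
```

```bash
python3 - <<'E'
from h import *
s=st(); print(go(s,.548,.2728,.026))
capture("wrist"); s=st(); capture("wrist");s=st()
E
```

```text
t 3.65 p [0.5471 0.2727 0.0256] yaw 7.9 tilt [0.0005 0.0002] F [ 0.17  0.45 -0.39] M [ 0.002 -0.032  0.019] op 0.452 gf 0.0
(array([ 0.0009,  0.0001, -0.0004]), -0.0001)
t 3.7 p [0.5472 0.2728 0.0258] yaw 7.9 tilt [0.0009 0.0003] F [ 0.65 -0.15  0.03] M [ 0.068 -0.01   0.049] op 0.451 gf 0.0
t 3.75 p [0.5472 0.2728 0.0258] yaw 7.9 tilt [0.001  0.0003] F [ 0.3  -0.26  0.6 ] M [ 0.083 -0.053 -0.07 ] op 0.456 gf 0.0
```

send_rows([
  [255, 0, 0, 0, 0],
  [255, 0, 0, 0, 0],
  [255, 0, 0, 0, 0],
  [255, 0, 0, 0, 0],
  [255, 0, 0, 0, 0],
  [255, 0, 0, -0.01, 0],
  [255, 0, 0, -0.03, 0],
  [255, 0, 0, -0.04, 0],
  [255, -0.0154, 0.0227, -0.03, 0],
  [255, -0.0154, 0.0227, -0.015, 0],
  [255, -0.0154, 0.0227, 0, 0],
  [255, -0.0154, 0.0227, 0, 0],
  [255, -0.0154, 0.0227, 0, 0],
  [255, -0.0154, 0.0227, 0, 0],
  [255, -0.0154, 0.0227, 0, 0],
  [255, -0.0154, 0.0227, 0, 0],
  [255, 0, 0, 0, 0],
  [255, 0, 0, 0, 0],
  [255, 0, 0, 0, 0],
])

```text
time_s: 5.33
position: [0.4505, 0.0759, 0.1509]
tcp_rot: [[0.991, 0.137, 0.002], [0.137, -0.991, 0.0], [0.002, 0.0, -1.0]]
force: [0.2, -0.0, -0.0]
opening: 0.197
grasp_force: 30.0
```

```bash
cat >> h.py <<'E'
def circ(c,im,d,xy,rad,z0,z1):
    V,U=np.mgrid[:400,:640]; P=world(c,U.astype(float),V.astype(float),d.astype(float))
    hsv=cv2.cvtColor(im,cv2.COLOR_BGR2HSV)
    m=(np.hypot(P[...,0]-xy[0],P[...,1]-xy[1])<rad)&(d>0)&(P[...,2]>z0)&(P[...,2]<z1)
    q=P[m]; 
    if len(q)<20: return len(q)
    a,r=cv2.minEnclosingCircle(q[:,:2].astype(np.float32)); return len(q),np.round(a,4),round(r,4),q.mean(0).round(4)
E
python3 - <<'E'
from h import *
s=st(); im,d,c=grab("wrist"); cv2.imwrite("pics/w2.png",im)
print("rim",circ(c,im,d,(.501,.0755),.04,.05,.07))
E
```

```text
t 5.33 p [0.4505 0.0759 0.1509] yaw 7.86 tilt [0.0018 0.0002] F [ 0.21 -0.02 -0.  ] M [ 0.044 -0.027 -0.018] op 0.197 gf 30.0
rim (1656, array([0.5019, 0.0739]), 0.0295, array([0.5014, 0.0729, 0.0591]))
```

View pics/w2.png

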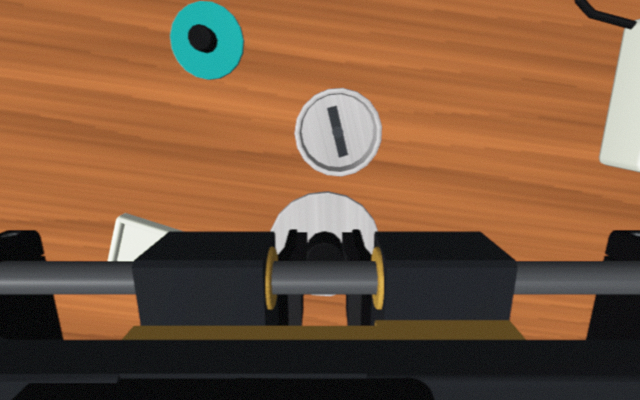

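The lid is held level: knob between the fingers at (324,247), flange at (324,215). The cup rim is at (338,132), clear of everything. Now the lid offset relative to the TCP.

```bash
python3 - <<'E'
from h import *
from scipy.optimize import least_squares
s=st(); im,d,c=grab("wrist")
hsv=cv2.cvtColor(im,cv2.COLOR_BGR2HSV); steel=((hsv[...,1]<60)&(hsv[...,2]>110)).astype(np.uint8)
def fit(x0,x1,y0,y1,z,r,keep):
    m=np.zeros_like(steel); m[y0:y1,x0:x1]=steel[y0:y1,x0:x1]
    k=max(cv2.findContours(m,cv2.RETR_EXTERNAL,cv2.CHAIN_APPROX_NONE)[0],key=cv2.contourArea)[:,0]
    k=k[[keep(*p) for p in k]]; q=np.array([plane(c,u,v,z)[:2] for u,v in k])
    f=least_squares(lambda p:np.hypot(*(q-p[:2]).T)-p[2],[*q.mean(0),r],loss='soft_l1',f_scale=.0005)
    g=least_squares(lambda p:np.hypot(*(q-p[:2]).T)-r,f.x[:2],loss='soft_l1',f_scale=.0005)
    return len(q),f.x.round(4),g.x.round(4)
zl=s['position'][2]-.016
print("lid",fit(255,395,180,232,zl,.028,lambda u,v:v<228))
print("cup",fit(280,395,80,180,.06,.03,lambda u,v:v<150)); print("tcp",s['position'].round(4))
E
```

```text
t 5.38 p [0.4506 0.0763 0.1508] yaw 7.91 tilt [0.0018 0.0001] F [ 0.24 -0.09 -0.41] M [ 0.02   0.021 -0.05 ] op 0.193 gf 30.0
lid (119, array([0.4517, 0.0769, 0.0273]), array([0.4509, 0.0768]))
cup (157, array([0.5019, 0.0743, 0.0288]), array([0.5005, 0.0741]))
tcp [0.4506 0.0763 0.1508]
```

send_rows([
  [255, 0.0247, 0.0048, 0, 0],
  [255, 0.0246, 0.0048, 0.01, 0],
  [255, 0, 0, 0.025, 0],
  [255, 0, 0, 0.015, 0],
  [255, 0, 0, 0.007, 0],
  [255, 0, 0, 0, 0],
  [255, 0, 0, 0, 0],
  [255, 0, 0, 0, 0],
  [255, 0, 0, 0, 0],
])

```text
time_s: 6.18
position: [0.5005, 0.0733, 0.0943]
tcp_rot: [[0.99, 0.138, 0.002], [0.138, -0.99, -0.0], [0.002, 0.0, -1.0]]
force: [0.5, -0.0, -0.2]
opening: 0.193
grasp_force: 30.0
```

```bash
python3 - <<'E'
from h import *
s=st(); print(go(s,.5009,.0736,.081))
E
```

```text
t 6.18 p [0.5005 0.0733 0.0943] yaw 7.92 tilt [ 0.0021 -0.0001] F [ 0.51 -0.02 -0.2 ] M [-0.093 -0.053  0.012] op 0.193 gf 30.0
(array([ 0.0004, -0.0003,  0.0133]), 0.0003)
```

send_rows([
  [255, 0.0004, -0.0002, 0.004, 0],
  [255, 0, 0, 0.004, 0],
  [255, 0, 0, 0.002, 0],
  [255, 0, 0, 0.002, 0],
  [255, 0, 0, 0.001, 0],
  [255, 0, 0, 0, 0],
  [255, 0, 0, 0, 0],
])

```text
time_s: 6.77
position: [0.5001, 0.0733, 0.0802]
tcp_rot: [[0.991, 0.137, -0.0], [0.137, -0.991, 0.0], [-0.0, -0.0, -1.0]]
force: [0.2, 0.1, -0.1]
opening: 0.196
grasp_force: 30.0
```

```bash
python3 - <<'E'
from h import *
s=st()
E
```

```text
t 6.77 p [0.5001 0.0733 0.0802] yaw 7.89 tilt [-0.0003  0.    ] F [ 0.22  0.05 -0.08] M [ 0.025 -0.038  0.042] op 0.196 gf 30.0
```

send_rows([
  [255, 0, 0, 0.0007, 0],
  [255, 0, 0, 0, 0],
  [180, 0, 0, 0, 0],
  [140, 0, 0, 0, 0],
  [140, 0, 0, 0, 0],
  [140, 0, 0, 0, 0],
  [140, 0, 0, -0.02, 0],
  [140, 0, 0, -0.03, 0],
  [40, -0.01, 0, -0.03, 0],
  [0, -0.02, 0, -0.01, 0],
  [0, -0.02, 0, 0, 0],
  [0, 0, 0, 0, 0],
  [0, 0, 0, 0, 0],
])

```text
time_s: 7.85
position: [0.4501, 0.0665, 0.1699]
tcp_rot: [[0.991, 0.137, 0.0], [0.137, -0.991, 0.0], [0.0, -0.0, -1.0]]
force: [0.1, 0.3, 0.8]
opening: 0.746
grasp_force: 0.0
```

```bash
python3 - <<'E'
from h import *
s=st(); im,d,c=grab("wrist"); cv2.imwrite("pics/w3.png",im)
print("flange",circ(c,im,d,(.501,.0745),.035,.062,.068)); print("knob",circ(c,im,d,(.501,.0745),.015,.076,.09))
V,U=np.mgrid[:400,:640]; P=world(c,U.astype(float),V.astype(float),d.astype(float))
m=(d>0)&(np.hypot(P[...,0]-.501,P[...,1]-.0745)<.035)&(P[...,2]>.06)&(P[...,2]<.07)
q=P[m]; A=np.c_[q[:,:2]-[.501,.0745],np.ones(len(q))]; print("plane",np.linalg.lstsq(A,q[:,2],rcond=None)[0])
cv2.imwrite("pics/w3c.png",cv2.resize(im[60:260,180:480],(600,400)))
E
```

```text
t 7.85 p [0.4501 0.0665 0.1699] yaw 7.88 tilt [0.0002 0.0001] F [0.09 0.28 0.84] M [-0.026  0.013 -0.031] op 0.746 gf 0.0
flange (4252, array([0.5011, 0.0737]), 0.0283, array([0.5018, 0.0738, 0.0643]))
knob (552, array([0.5003, 0.0734]), 0.0088, array([0.501 , 0.0737, 0.0802]))
plane [-0.01472299 -0.0028168   0.06414873]
```

View pics/w3c.png

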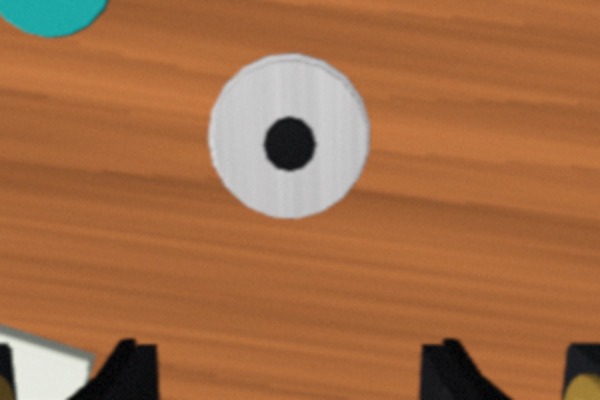

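The lid is seated level: flange top at z=0.064 everywhere, knob centre about (290,143) in the crop. Now grip the cup.

send_rows([
  [0, 0.026, 0, 0, 0],
  [0, 0.0256, -0.0004, 0, 0],
  [0, 0, 0, 0.03, 0],
  [0, 0, 0, 0.03, 0],
  [0, 0, 0, 0.02, 0],
  [0, 0, 0, 0, 0],
  [0, 0, 0, 0, 0],
  [0, 0, 0, 0, 0],
])

```text
time_s: 8.57
position: [0.503, 0.0739, 0.0899]
tcp_rot: [[0.991, 0.137, 0.002], [0.137, -0.991, -0.0], [0.002, 0.0, -1.0]]
force: [-0.2, -0.3, 0.6]
opening: 0.998
grasp_force: 0.0
```

```bash
python3 - <<'E'
from h import *
s=st(); print(go(s,.5012,.0737,.029))
E
```

```text
t 8.57 p [0.503  0.0739 0.0899] yaw 7.9 tilt [ 0.0016 -0.0001] F [-0.15 -0.31  0.59] M [0.02  0.016 0.025] op 0.998 gf 0.0
(array([-0.0019, -0.    ,  0.0609]), -0.0)
```

send_rows([
  [0, -0.001, 0, 0.02, 0],
  [0, 0, 0, 0.02, 0],
  [0, 0, 0, 0.012, 0],
  [0, 0, 0, 0.006, 0],
  [0, 0, 0, 0.0015, 0],
  [0, 0, 0, 0, 0],
  [0, 0, 0, 0, 0],
  [150, 0, 0, 0, 0],
  [150, 0, 0, 0, 0],
  [150, 0, 0, 0, 0],
  [150, 0, 0, 0, 0],
  [150, 0, 0, 0, 0],
  [150, 0, 0, 0, 0],
])

```text
time_s: 9.65
position: [0.5008, 0.0738, 0.0302]
tcp_rot: [[0.991, 0.137, 0.0], [0.137, -0.991, -0.0], [0.0, 0.0, -1.0]]
force: [-0.1, 0.3, 1.0]
opening: 0.68
grasp_force: 30.0
```

```bash
python3 - <<'E'
from h import *
s=st()
E
```

```text
t 9.65 p [0.5008 0.0738 0.0302] yaw 7.9 tilt [ 0.0002 -0.0001] F [-0.1   0.26  0.97] M [-0.044  0.034  0.015] op 0.68 gf 30.0
```

send_rows([
  [255, 0, 0, -0.01, 0],
  [255, 0, 0, -0.025, 0],
  [255, 0, 0, -0.03, 0],
  [255, 0, 0, -0.03, 0],
  [255, -0.0045, 0.0356, -0.02, 0],
  [255, -0.0045, 0.0356, -0.02, 0],
  [255, -0.0045, 0.0356, -0.02, 0],
  [255, -0.0045, 0.0356, -0.015, 0],
  [255, -0.0045, 0.0356, 0, 0],
  [255, -0.0045, 0.0356, 0, 0],
  [255, -0.0045, 0.0356, 0, 0],
  [255, -0.0045, 0.0356, 0, 0],
  [255, -0.0045, 0.0356, 0, 0],
  [255, -0.0045, 0.0356, 0, 0],
  [255, 0, 0, 0, 0],
  [255, 0, 0, 0, 0],
  [255, 0, 0, 0, 0],
  [255, 0, 0, 0, 0],
])

```text
time_s: 11.15
position: [0.5043, -0.2832, 0.1998]
tcp_rot: [[0.99, 0.138, -0.002], [0.138, -0.99, 0.002], [-0.001, -0.002, -1.0]]
force: [-0.4, 0.5, -2.4]
opening: 0.68
grasp_force: 30.0
```

```bash
python3 - <<'E'
from h import *
s=st(); im,d,c=grab("wrist"); cv2.imwrite("pics/w4.png",im); np.savez("w4.npz",im=im,d=d,**{k:np.array(v) for k,v in c.items()})
V,U=np.mgrid[:400,:640]; P=world(c,U.astype(float),V.astype(float),d.astype(float))
g=(d>0)&(np.hypot(P[...,0]-.5765,P[...,1]+.29)<.012)&(P[...,2]>.0635)&(P[...,2]<.074); q=P[g]; print("pin",len(q),q.mean(0) if len(q) else 0, cv2.minEnclosingCircle(q[:,:2].astype(np.float32)) if len(q) else 0)
E
```

```text
t 11.15 p [ 0.5043 -0.2832  0.1998] yaw 7.95 tilt [-0.0017  0.0019] F [-0.41  0.49 -2.36] M [ 0.025  0.019 -0.001] op 0.68 gf 30.0
pin 188 [ 0.57857988 -0.29222461  0.06764099] ((0.5781149864196777, -0.2922796607017517), 0.005833766423165798)
```

View pics/w4.png

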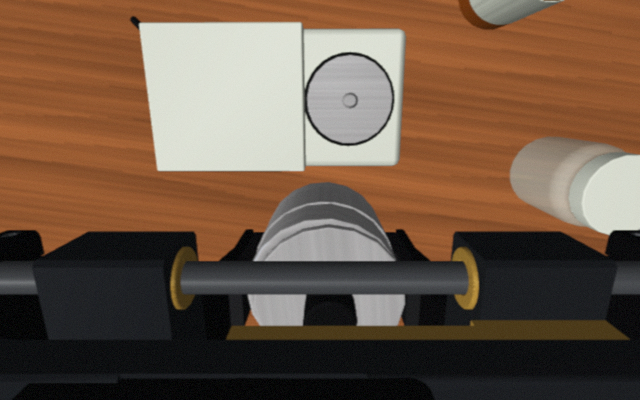

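The wrist view shows the pin at (350,100), the plate around it, the step at u=303 and the ledge to its left. The cup and lid are in hand.

```bash
python3 - <<'E'
from h import *
t=np.load("w4.npz"); d=t['d']
V,U=np.mgrid[:400,:640]; P=world(t,U.astype(float),V.astype(float),d.astype(float))
k=np.zeros(d.shape,bool);k[:178,125:420]=1
for n,z0,z1,u1 in(("ledge",.064,.074,303),("all",.045,.075,420)):
    m=k&(d>0)&(P[...,2]>z0)&(P[...,2]<z1)&(U<=u1); q=P[m]; print(n,np.median(q[:,2]),[np.round(x,4) for x in cv2.minAreaRect(q[:,:2].astype(np.float32))])
m=k&(d>0)&(abs(P[...,2]-.058)<.003)&(np.hypot(P[...,0]-.578,P[...,1]+.292)<.04); print("plate",cv2.minEnclosingCircle(P[m][:,:2].astype(np.float32)))
s=read_state(); yb=np.array([-np.sin(np.radians(7.9)),np.cos(np.radians(7.9))])
pin=np.array([.5776,-.2922]); L=pin+.105*yb; print(L, go(s,*L,.0302+.069))
E
```

```text
ledge 0.06937187048437973 [array([ 0.5655, -0.1978]), array([0.1098, 0.1191]), np.float64(8.0137)]
all 0.06879117781565386 [array([ 0.5711, -0.2377]), array([0.1098, 0.1997]), np.float64(8.0137)]
plate ((0.579921305179596, -0.28938204050064087), 0.03693297505378723)
[ 0.56316832 -0.18819651] (array([ 0.0713, -0.0857,  0.1008]), 0.0014)
```

send_rows([
  [255, 0.0179, -0.0215, 0, 0.001],
  [255, 0.0179, -0.0215, 0, 0],
  [255, 0.0179, -0.0215, 0, 0],
  [255, 0.0179, -0.0215, 0.01, 0],
  [255, 0, 0, 0.03, 0],
  [255, 0, 0, 0.03, 0],
  [255, 0, 0, 0.015, 0],
  [255, 0, 0, 0.007, 0],
  [255, 0, 0, 0, 0],
  [255, 0, 0, 0, 0],
  [255, 0, 0, 0, 0],
  [255, 0, 0, 0, 0],
])

```text
time_s: 12.2
position: [0.5652, -0.1905, 0.1097]
tcp_rot: [[0.991, 0.136, 0.003], [0.136, -0.991, -0.002], [0.003, 0.002, -1.0]]
force: [0.1, -0.7, -1.9]
opening: 0.682
grasp_force: 30.0
```

```bash
python3 - <<'E'
from h import *
s=st(); print(go(s,.5634,-.1882,.0995))
E
```

```text
t 12.2 p [ 0.5652 -0.1905  0.1097] yaw 7.84 tilt [ 0.0028 -0.0015] F [ 0.1  -0.73 -1.86] M [0.007 0.037 0.021] op 0.682 gf 30.0
(array([-0.0015, -0.0026,  0.0102]), -0.0011)
```

send_rows([
  [255, -0.0005, -0.001, 0.004, 0],
  [255, 0, 0, 0.003, 0],
  [255, 0, 0, 0.002, 0],
  [255, 0, 0, 0.001, 0],
  [255, 0, 0, 0, 0],
  [255, 0, 0, 0, 0],
  [255, 0, 0, 0, 0],
])

```text
time_s: 12.78
position: [0.5634, -0.1891, 0.0993]
tcp_rot: [[0.991, 0.136, 0.0], [0.136, -0.991, -0.0], [0.0, 0.0, -1.0]]
force: [-1.6, 0.8, 4.5]
opening: 0.681
grasp_force: 30.0
```

```bash
python3 - <<'E'
from h import *
s=st(); print(go(s,.5634,-.1882,.0995))
E
```

```text
t 12.78 p [ 0.5634 -0.1891  0.0993] yaw 7.84 tilt [ 0.     -0.0001] F [-1.57  0.84  4.47] M [ 0.128  0.416 -0.021] op 0.681 gf 30.0
(array([ 0.0001, -0.0009, -0.0002]), -0.0011)
```

send_rows([
  [255, 0, 0, 0, 0],
  [255, 0, 0, 0, 0],
  [255, 0, 0.004, 0, 0],
  [255, 0, 0.006, 0, 0],
  [255, 0, 0.006, 0, 0],
  [255, 0, 0.006, 0, 0],
  [255, 0, 0.006, 0, 0],
  [255, 0, 0.004, 0, 0],
  [255, 0, 0, 0, 0],
  [255, 0, 0, 0, 0],
])

```text
time_s: 13.62
position: [0.5686, -0.2211, 0.0993]
tcp_rot: [[0.991, 0.136, 0.002], [0.136, -0.991, -0.001], [0.002, 0.001, -1.0]]
force: [-0.2, 1.3, 5.4]
opening: 0.681
grasp_force: 30.0
```

```bash
python3 - <<'E'
from h import *
s=st(); print(go(s,.578,-.2922,.0993,8))
E
```

```text
t 13.62 p [ 0.5686 -0.2211  0.0993] yaw 7.8 tilt [ 0.0017 -0.0006] F [-0.2   1.35  5.42] M [ 0.259  0.105 -0.01 ] op 0.681 gf 30.0
(array([-0.0003,  0.0717,  0.0001]), -0.0035)
```

send_rows([
  [255, 0, 0.004, 0, 0],
  [255, 0, 0.006, 0, 0],
  [255, 0, 0.006, 0, 0],
  [255, 0, 0.006, 0, 0],
  [255, 0, 0.006, 0, 0],
  [255, 0, 0.006, 0, 0],
  [255, 0, 0.006, 0, 0],
  [255, 0, 0.006, 0, 0],
  [255, 0, 0.006, 0, 0],
  [255, 0, 0.004, 0, 0],
  [255, 0, 0, 0, 0],
  [255, 0, 0, 0, 0],
])

```text
time_s: 14.62
position: [0.5758, -0.2759, 0.0992]
tcp_rot: [[0.991, 0.136, 0.001], [0.136, -0.991, 0.001], [0.001, -0.001, -1.0]]
force: [-0.3, 1.7, 5.2]
opening: 0.679
grasp_force: 30.0
```

```bash
python3 - <<'E'
from h import *
s=st(); print(go(s,.578,-.2922,.0993,8))
E
```

```text
t 14.62 p [ 0.5758 -0.2759  0.0992] yaw 7.8 tilt [0.0007 0.0008] F [-0.35  1.67  5.17] M [ 0.6    0.173 -0.022] op 0.679 gf 30.0
(array([-0.0001,  0.0164, -0.0001]), -0.0035)
```

send_rows([
  [255, 0, 0.003, 0, 0],
  [255, 0, 0.003, 0, 0],
  [255, 0, 0.003, 0.0002, 0],
  [255, 0, 0.002, 0.0003, 0],
  [255, 0, 0.002, 0.0003, 0],
  [255, 0, 0.001, 0, 0],
  [255, 0, 0, 0, 0],
  [255, 0, 0, 0, 0],
])

```text
time_s: 15.28
position: [0.5772, -0.2903, 0.0967]
tcp_rot: [[0.991, 0.136, -0.001], [0.136, -0.991, 0.0], [-0.001, -0.0, -1.0]]
force: [-0.5, -0.6, -3.3]
opening: 0.681
grasp_force: 30.0
```

```bash
python3 - <<'E'
from h import *
s=st(); print(go(s,.578,-.2922,.0993,8))
E
```

```text
t 15.28 p [ 0.5772 -0.2903  0.0967] yaw 7.83 tilt [-0.0006  0.0001] F [-0.46 -0.57 -3.34] M [-0.006  0.025 -0.001] op 0.681 gf 30.0
(array([ 0.0005,  0.002 , -0.0026]), -0.003)
```

send_rows([
  [255, 0, 0.0007, 0.001, 0],
  [255, 0, 0, 0.001, 0],
  [255, 0, 0, 0.001, 0],
  [255, 0, 0, 0.001, 0],
  [255, 0, 0, 0, 0],
  [255, 0, 0, 0, 0],
])

```text
time_s: 15.78
position: [0.5775, -0.2909, 0.0931]
tcp_rot: [[0.991, 0.136, -0.0], [0.136, -0.991, -0.0], [-0.0, -0.0, -1.0]]
force: [0.0, 0.2, -2.1]
opening: 0.686
grasp_force: 30.0
```

```bash
python3 - <<'E'
from h import *
s=st(); print(go(s,.578,-.2922,.0993,8))
E
```

```text
t 15.78 p [ 0.5775 -0.2909  0.0931] yaw 7.84 tilt [-0.0002 -0.    ] F [ 0.02  0.22 -2.1 ] M [-0.061 -0.022 -0.022] op 0.686 gf 30.0
(array([ 0.0003,  0.0014, -0.0062]), -0.0028)
```

send_rows([
  [255, 0, 0, 0.002, 0],
  [255, 0, 0, 0.002, 0],
  [255, 0, 0, 0.001, 0],
  [255, 0, 0, 0.001, 0],
  [255, 0, 0, 0, 0],
  [255, 0, 0, 0, 0],
])

```text
time_s: 16.28
position: [0.5776, -0.2909, 0.0879]
tcp_rot: [[0.991, 0.136, 0.0], [0.136, -0.991, -0.0], [0.0, 0.0, -1.0]]
force: [-1.7, -0.3, 3.1]
opening: 0.685
grasp_force: 30.0
```

send_rows([
  [255, 0, 0, 0.002, 0],
  [255, 0, 0, 0.002, 0],
  [255, 0, 0, 0.001, 0],
  [255, 0, 0, 0, 0],
  [255, 0, 0, 0, 0],
])

```text
time_s: 16.7
position: [0.5777, -0.2909, 0.0834]
tcp_rot: [[0.991, 0.136, 0.0], [0.136, -0.991, -0.0], [0.0, 0.0, -1.0]]
force: [-2.2, 0.8, 7.1]
opening: 0.684
grasp_force: 30.6
```

```bash
python3 - <<'E'
from h import *
s=st()
E
```

```text
t 16.7 p [ 0.5777 -0.2909  0.0834] yaw 7.84 tilt [ 0.0003 -0.0003] F [-2.24  0.84  7.13] M [ 0.26   0.485 -0.006] op 0.684 gf 30.6
```

send_rows([
  [255, 0, 0, 0.001, 0],
  [255, 0, 0, 0.001, 0],
  [255, 0, 0, 0.001, 0],
  [255, 0, 0, 0, 0],
  [255, 0, 0, 0, 0],
  [255, 0, 0, 0, 0],
])

```text
time_s: 17.2
position: [0.5777, -0.291, 0.083]
tcp_rot: [[0.991, 0.136, 0.001], [0.136, -0.991, -0.0], [0.001, 0.001, -1.0]]
force: [-5.6, 2.1, 21.0]
opening: 0.686
grasp_force: 38.1
```

```bash
python3 - <<'E'
from h import *
s=st()
E
```

```text
t 17.2 p [ 0.5777 -0.291   0.083 ] yaw 7.84 tilt [ 0.0007 -0.0005] F [-5.56  2.12 20.96] M [0.947 1.054 0.085] op 0.686 gf 38.1
```

Stiff at 0.083, about 1 mm short of full travel. The rear fingertip (z≈0.069) is probably touching the ledge beyond the step, so I'll ease up and regrip about 5 mm higher on the cup.

send_rows([
  [255, 0, 0, -0.003, 0],
  [255, 0, 0, -0.003, 0],
  [255, 0, 0, -0.002, 0],
  [255, 0, 0, 0, 0],
  [255, 0, 0, 0, 0],
])

```text
time_s: 17.62
position: [0.5777, -0.2909, 0.0873]
tcp_rot: [[0.991, 0.136, 0.0], [0.136, -0.991, -0.0], [0.0, 0.0, -1.0]]
force: [-1.0, 0.7, 3.7]
opening: 0.682
grasp_force: 30.0
```

```bash
python3 - <<'E'
from h import *
s=st()
E
```

```text
t 17.62 p [ 0.5777 -0.2909  0.0873] yaw 7.84 tilt [ 0.0003 -0.0003] F [-1.03  0.73  3.68] M [ 0.07   0.247 -0.015] op 0.682 gf 30.0
```

send_rows([
  [255, 0, 0, -0.001, 0],
  [255, 0, 0, 0, 0],
  [50, 0, 0, 0, 0],
  [50, 0, 0, 0, 0],
  [50, 0, 0, 0, 0],
  [50, 0, 0, 0, 0],
  [50, 0, 0, -0.003, 0],
  [50, 0, 0, -0.0015, 0],
  [50, 0, 0, 0, 0],
  [50, 0, 0, 0, 0],
  [50, 0, 0, 0, 0],
])

```text
time_s: 18.53
position: [0.5776, -0.2908, 0.0929]
tcp_rot: [[0.991, 0.136, 0.0], [0.136, -0.991, -0.0], [0.0, 0.0, -1.0]]
force: [-0.6, 0.2, 0.0]
opening: 0.803
grasp_force: 0.0
```

```bash
python3 - <<'E'
from h import *
s=st()
E
```

```text
t 18.53 p [ 0.5776 -0.2908  0.0929] yaw 7.84 tilt [ 0.0001 -0.0001] F [-0.65  0.22  0.04] M [ 0.01   0.075 -0.017] op 0.803 gf 0.0
```

send_rows([
  [255, 0, 0, 0, 0],
  [255, 0, 0, 0, 0],
  [255, 0, 0, 0, 0],
  [255, 0, 0, 0, 0],
  [255, 0, 0, 0, 0],
  [255, 0, 0, 0.002, 0],
  [255, 0, 0, 0.002, 0],
  [255, 0, 0, 0.001, 0],
  [255, 0, 0, 0, 0],
  [255, 0, 0, 0, 0],
])

```text
time_s: 19.37
position: [0.5776, -0.2909, 0.0885]
tcp_rot: [[0.991, 0.136, 0.0], [0.136, -0.991, -0.0], [0.0, 0.0, -1.0]]
force: [-2.1, -0.2, 5.7]
opening: 0.683
grasp_force: 30.0
```

send_rows([
  [255, 0, 0, 0.001, 0],
  [255, 0, 0, 0.001, 0],
  [255, 0, 0, 0, 0],
  [255, 0, 0, 0, 0],
])

```text
time_s: 19.7
position: [0.5777, -0.2909, 0.0869]
tcp_rot: [[0.991, 0.136, 0.0], [0.136, -0.991, -0.0], [0.0, 0.0, -1.0]]
force: [-2.0, 0.5, 7.3]
opening: 0.681
grasp_force: 30.0
```

send_rows([
  [255, 0, 0, 0.001, 0],
  [255, 0, 0, 0, 0],
  [255, 0, 0, 0, 0],
])

```text
time_s: 19.95
position: [0.5777, -0.2909, 0.0867]
tcp_rot: [[0.991, 0.136, 0.0], [0.136, -0.991, -0.0], [0.0, 0.0, -1.0]]
force: [-2.9, 1.4, 12.7]
opening: 0.681
grasp_force: 30.0
```

send_rows([
  [255, 0, 0, 0.001, 0],
  [255, 0, 0, 0, 0],
  [255, 0, 0, 0, 0],
])

```text
time_s: 20.2
position: [0.5777, -0.2909, 0.0866]
tcp_rot: [[0.991, 0.137, 0.001], [0.137, -0.991, -0.001], [0.001, 0.001, -1.0]]
force: [-4.4, 1.8, 16.1]
opening: 0.685
grasp_force: 30.0
```

The full 6 mm of travel has been reached, against a hard stop. Last check of the lid and bystanders.

```bash
python3 - <<'E'
from h import *
im,d,c=grab("scene"); s0=np.load("scene.npz")['im']
w,_,_=grab("wrist"); s=st()
a=cv2.resize(im[110:310,170:350],(540,600)); b=cv2.resize(w[150:400,200:460],(260,250)); b=np.pad(b,((0,350),(0,0),(0,0)))
cv2.imwrite("pics/fin.png",np.hstack([a,b]))
df=cv2.absdiff(im,s0).max(2); 
for n,sl in dict(bowl=np.s_[262:300,290:340],spoon=np.s_[222:250,408:446],jar=np.s_[125:155,240:260],sauce=np.s_[130:183,212:225]).items(): print(n,(df[sl]>40).mean().round(3))
E
```

```text
t 20.3 p [ 0.5777 -0.2909  0.0866] yaw 7.85 tilt [ 0.0006 -0.0006] F [-3.15  2.87 15.85] M [ 0.493  0.766 -0.009] op 0.684 gf 30.0
bowl 0.0
spoon 0.0
jar 0.557
sauce 0.0
```

View pics/fin.png

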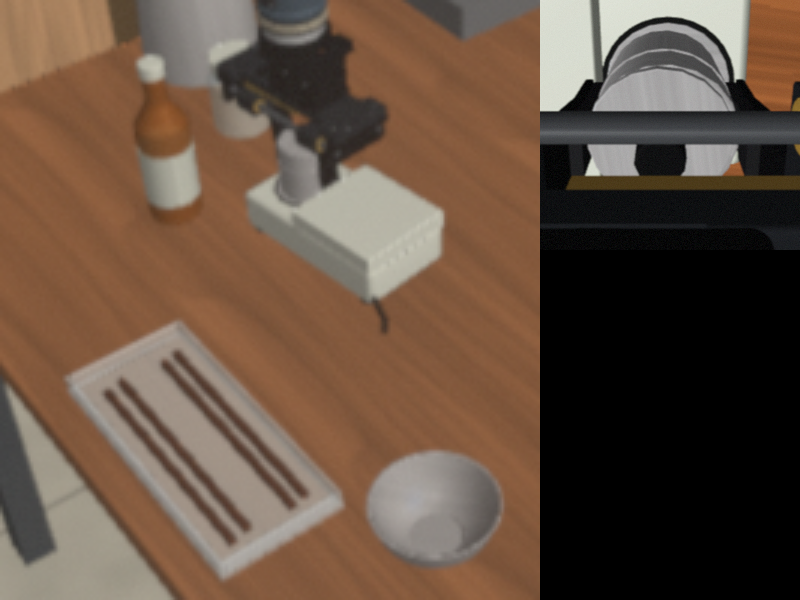

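The final view shows the cup on the plate (300,165) with its lid still on in the wrist inset. The jar is partly hidden by the gripper but unmoved, and the other bystanders are unchanged.

```bash
python3 -c "
from rig import hand_in
print(hand_in())"
```

```text
the job is handed in; nothing more can be done
None
```

I handed the job in at 20 s of the 64 s: the lidded cup is on the drive pin with the plate pressed to its hard stop and still held, after one brief release on the pin to regrip higher when a fingertip apparently caught the ledge (about 21 N at the wrist); the bowl, spoon rest and sauce bottle did not move, and the jar, half hidden by the gripper, looks unmoved.

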